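Seat the bayonet cap on the filter cell and hold it home

TASK

Pick up the knurled aluminium cap, put it over the steel spigot on the beige instrument chassis and turn it until you feel its hidden keyways drop over the spigot's pins. Then push it fully home against the sprung washer and finish while still holding it pushed down there, for it springs up if let go; leave the other loose parts on the bench where they are.

Things in the scene. Friction and masses are not known exactly. Their poses are not given: they have to be found in the camera images.
- cap_center (a point): Centre of the loose bayonet cap, on its axis, 22 mm above its underside; z along its axis to the closed top. Bright aluminium cylinder, 48 mm in diameter, 44 mm high, 105 to 195 g, knurled side, orange band near the top, dark round window in the top. Stands on the bench, open end down.
- cap_mouth (a point): Middle of the cap's open underside, z up its axis. The bore is 26 mm in diameter, 39 mm deep. Three keyways 9 mm wide, 120 degrees apart, run up the whole bore, closed off outside by the wall. How they lie to the pins is not known: within any 120 degree turn, either way, one fitting position comes, good for about 5 degrees either side.
- seat (a point): Point on the spigot's axis level with the flat chassis deck, 30 mm above the bench; z up. The cap is fully home when its underside meets the deck (its centre 22 mm above this point). The steel spigot rises 36 mm from here, 24 mm in diameter, its top 8 mm tapering to 14 mm.
- pin_tops (a point): Point on the spigot's axis 17 mm above the deck, level with the tops of three square brass pins, 6 x 6 mm, 120 degrees apart, that stick out level to 18.5 mm from the axis. A cap not lined up stands on them with its underside here. Their direction round the axis is not known from the chassis's axes.
- washer (a joint): Black sprung washer round the spigot's foot, 43 mm in diameter. 0 free (5 mm proud of the deck), 0.005 m when pressed flush with it. It takes 6 N to start it down, 12 N when flush, so a cap let go stays 5 mm short of home.
- chassis: Fixed beige chassis; origin on the bench under the spigot's axis. Its 30 mm high deck reaches 85 mm along its x both ways, 75 mm along +y, 195 mm along -y. The deck is bare within 90 mm of the axis; beyond that, to -y, stand posts and a black pump 38 mm high.
- board: Green circuit board on four feet, 100 x 130 x 26 mm, with red knobs and black chips; origin under its centre. Leave alone.
- heatsink: Black finned heat sink, 50 x 110 x 32 mm; origin under its centre. Leave alone.
- coil: Upright coil of stainless tube, 60 mm in diameter, 84 mm high; origin under its centre. Leave alone.
- motor: Upright steel motor with a yellow band, 44 mm in diameter, 57 mm high with its shaft; origin under its centre. Leave alone.
- plug: Black plastic stepped plug, 40 mm in diameter, 30 mm high; origin under its centre. Leave alone.
- driver: Screwdriver with a green handle, 180 mm long, lying along its x. Leave alone.
Not all that is in view belongs to the job. What is shaped like the part that bears cap_center but purple or turquoise is not meant.

How it is judged (in metres and radians):
On the way, in this order (a step that is already met when the one before it is completed fails the run):
1. the cap is over the spigot (axes within 12 mm), still above or on the pins (horizontal distance between cap_center and seat below 0.012 m and z of cap_center in the frame of seat above 0.037 m).
2. the cap has dropped over the pins (within 10 mm of home) (horizontal distance between cap_center and seat below 0.003 m and angle between cap_center's own z axis and vertical below 0.08 rad and z of cap_center in the frame of seat below 0.032 m), for 0.2 s.
At the end, for the whole second after the job is handed in: The cap is on the spigot, its axis within 3 mm of the spigot's and upright within 0.08 rad, pushed down to within 1.8 mm of fully home, the robot touching it with more than 3 N and so holding it there; no other loose part has moved 30 mm or more (horizontal distance between cap_center and seat below 0.003 m and angle between cap_center's own z axis and vertical below 0.08 rad and z of cap_center in the frame of seat below 0.0238 m and contact force between any of the fingers, the arm and cap above 3 N and distance of each of board, heatsink, coil, motor, plug, driver from where it was at the start of the episode below 0.03 m); the arm keeps its last pose, push and grip.
It fails at once if another loose part is moved by 30 mm or more (distance of any of board, heatsink, coil, motor, plug, driver from where it was at the start of the episode above 0.03 m).
It also fails if it takes over 64 s, if anything falls off the work surface, if the arm or the gripper's body presses on something with over 40 N, if the wrist force passes 120 N, or if a joint passes its speed limit or range.

ROBOT

A 6-joint arm with a two-finger parallel gripper is mounted at the origin on the work surface. World frame = base frame: x ahead of the robot, y to its left, z up, the work surface at z = 0. Lengths are in m, angles in degrees, forces in N, time in s.
With the tool pointing down it reaches from about 0.4 to 0.825 m from the base axis. Payload 7 kg.
Tool frame: the origin (TCP) lies midway between the tips of the shut fingers; the grasp point (between the pads) lies r.pinch_z behind it (r.pinch_z is the distance from the TCP to the grasp point, in m); z points along the fingers, y is the direction in which the jaws open and shut (so a half turn about z gives the same grasp; the last joint's range is limited). The gripper opens to 88 mm and grips with 3 to 60 N. Pads are 19 mm wide; open, the fingers measure 130 mm over their backs; the gripper's body (78 mm by 193 mm) begins 47 mm behind the grasp point.
Start: joints at [81.881, 20.546, 0.682, 0, -70.136, -16.507], TCP at [0.281, 0.614, 0.227] pointing down, gripper open.
Joint ranges: [-176.03, 176.03], [-82.01, 121.73], [-58.28, 71.71], [-173.87, 95.51], [-174.79, -0.11], [-173.66, 173.66]. Speed limits (degrees/s): [136.94, 136.94, 172.46, 180, 180, 180].

INTERFACE

Orientations are given as a 3x3 rotation matrix whose columns are the frame's x, y, z axes.
In Python, from cell import r gives the robot as it stands.
- The arm moves only by the shell command python3 -m crank 'ROWS'. ROWS is JSON, a list that holds one entry, the list of rows, each a list of 7 numbers: the shift along the tool's x, y, z in mm, then the turn, a rotation vector about the tool's x, y, z in degrees, then the finger opening in mm, from 0 to 87.6. A call has 1 to 20 rows; each row shifts and turns the pose as measured when the row begins, along the tool's axes as they then stand; what a row does not reach is not made up. A row lasts 1/8 s, in which the tool goes at most 62.5 mm and 10.7 degrees, less where a joint would pass 70% of its speed; a pose out of reach is approached as far as the arm can. A call is refused whole if a number of a shift passes 62.5 or a number of a turn 10.7, either way. A call with a gripper value outside its range is refused whole. The fingers move at their own pace and stop on an object; the grip force is fixed at half the most. Time passes only in rows, so rows that do not move let the fingers close. It gives the time, the measured TCP pose, the force and the opening at its end, in the units of the state.
- r.read_state(): the state, without advancing time (a new reading comes with each control period).
- r.snapshot(name): name is "side" or "top"; returns a dict with "image" (384x512x3 uint8, blue, green, red), "range_z" (384x512 float32, m along the optical axis (not along the pixel's ray), 0 where there is no reading), "fx", "fy", "cx", "cy" (pixels), "k1" (the pictures are not rectified: a ray, as slopes to the right and down, at radius r is drawn at 1 + k1 r^2 times it, then the intrinsics apply), "eye" and "attitude" of the camera in the world. Camera axes: x right, y up, looking along -z (the intrinsics and any distortion apply to the point x, -y, -z); pixel columns grow to the right and rows downward; lengths in m; the calibration is good to about 2 mm. A picture is of the moment at which its call begins.
- r.job_done(): hands the job in, once; it reports no verdict.
The state is a dict: "t": time; "q": joint angles; "qvel": joint speeds; "effort": joint torques, N m; "tcp_pos": TCP position; "orientation": TCP orientation; "force": force on the tool from outside, world axes, zero at the start; "torque": the same for the moment, N m; "finger_gap": finger opening in m.
Only numpy, scipy, OpenCV 4.12 (cv2) and the standard library are available. Lean on these libraries where they do the work, as an engineer would, in place of code of your own. Each camera call takes 0.05 s, during which the arm holds its last target.

## Working session

There is one attempt and no reset: what is moved stays moved. The work goes in short steps, Python scripts to look and compute and a shell command to move; the robot and the scene stay as the last step left them, time stands still between calls to the robot, and variables do not carry over. Pictures are saved under pics/ and viewed, and the job is handed in when it is done.

```bash
ls; mkdir -p pics; python3 - <<'E'
from cell import r
import cv2
s=r.read_state();print(s, r.pinch_z)
for n in("side","top"):
    d=r.snapshot(n);cv2.imwrite(f"pics/{n}0.png",d["image"]);print(n,{k:d[k] for k in d if k not in("image","range_z")})
E
```

```text
pics
{'t': 0.0, 'q': array([ 8.18811561e+01,  2.05896078e+01,  6.33452127e-01, -1.75045503e-02,
       -7.01369970e+01, -1.65055332e+01]), 'qvel': array([ 0.01668671,  0.14473535, -0.01666678, -0.02181515, -0.01578312,
        0.04510989]), 'effort': array([ 2.98290543e-03, -5.82719851e+01,  2.93054008e+01,  6.99717969e+00,
        6.97008902e-03, -1.39109920e-04]), 'tcp_pos': array([0.28110062, 0.61314027, 0.22564911]), 'orientation': array([[ 9.09015610e-01, -4.16761751e-01, -5.14063690e-04],
       [-4.16762026e-01, -9.09014275e-01, -1.56892949e-03],
       [ 1.86578570e-04,  1.64042363e-03, -9.99998637e-01]]), 'force': array([ 0.05415519, -0.06546133, -0.62922133]), 'torque': array([-0.00660719,  0.03007244, -0.01200646]), 'finger_gap': 0.08775916122811411} 0.0188
side {'fx': 475.94418225815247, 'fy': 475.94418225815247, 'cx': 259.3972567849598, 'cy': 191.4713744045193, 'k1': 0.0034118123394336957, 'eye': array([0.33308774, 1.11520162, 0.97519199]), 'attitude': array([[-0.99046613,  0.07985948, -0.11224667],
       [-0.13745975, -0.62640474,  0.76728216],
       [-0.00903709,  0.77539639,  0.63141015]])}
top {'fx': 453.1153380106038, 'fy': 453.1153380106038, 'cx': 251.65272232111366, 'cy': 185.97051655576703, 'k1': 0.026333817362221415, 'eye': array([ 0.27570678, -0.00894489,  1.53775221]), 'attitude': array([[-0.00271981,  0.98616577, -0.16573978],
       [-0.99994749, -0.0043196 , -0.00929273],
       [-0.0098801 ,  0.1657058 ,  0.98612574]])}
```

View pics/side0.png

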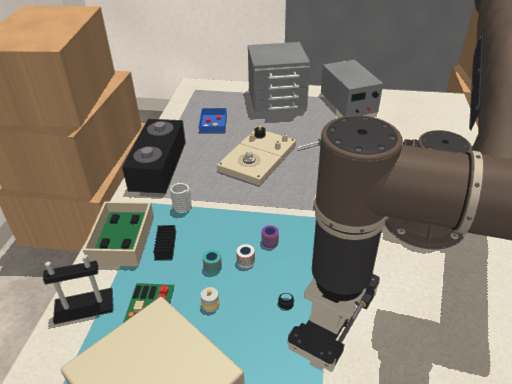

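View pics/top0.png

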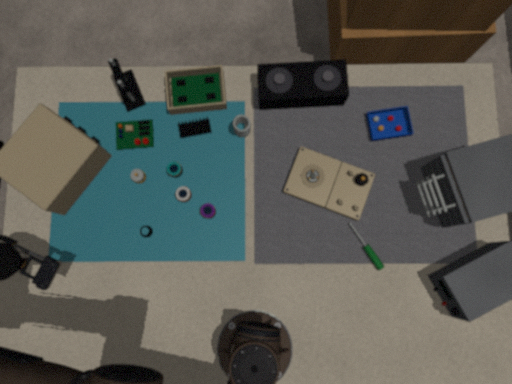

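Candidates in the side view: turquoise (212,261), bright with dark window (246,256), purple (270,236), motor with yellow band (209,299), coil (181,198). By the description I choose the one at (246,256), which is at (183,194) in the top view. I'll check it in a close crop.

```bash
python3 - <<'E'
import cv2,numpy as np
s=cv2.imread("pics/side0.png");t=cv2.imread("pics/top0.png")
a=cv2.resize(s[215:320,190:300],None,fx=3.6,fy=3.6,interpolation=2)
b=cv2.resize(t[150:225,125:225],(396,300),interpolation=2)
c=cv2.resize(s[125:190,210:300],(396,286),interpolation=2)
o=np.zeros((590,800,3),np.uint8);o[:a.shape[0],:a.shape[1]]=a;o[:300,400:796]=b;o[302:588,400:796]=c
cv2.imwrite("pics/crop1.png",o)
E
```

```text
(no output)
```

View pics/crop1.png

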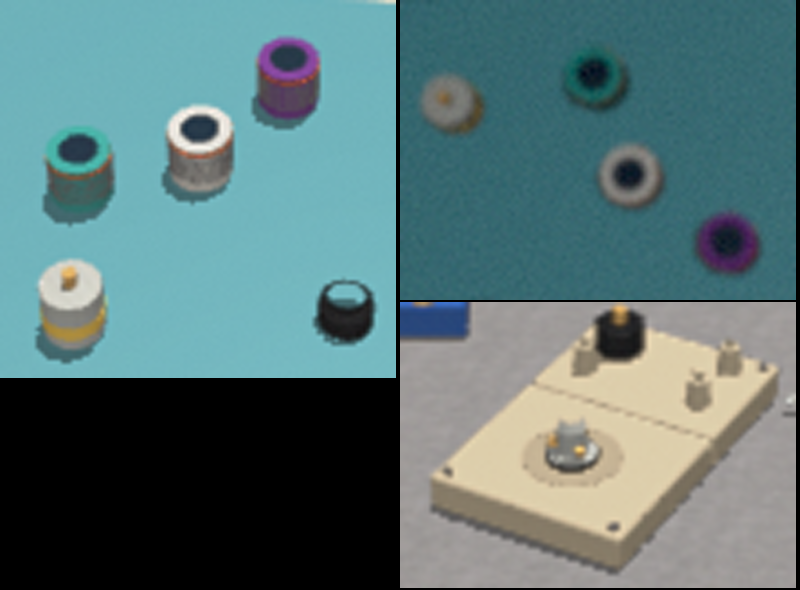

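```bash
cat > h.py <<'E'
import numpy as np,cv2
from cell import r
def cloud(d):
    z=d["range_z"];H,W=z.shape
    u,v=np.meshgrid(np.arange(W),np.arange(H))
    K=np.array([[d["fx"],0,d["cx"]],[0,d["fy"],d["cy"]],[0,0,1]])
    p=cv2.undistortPoints(np.stack([u,v],-1).reshape(-1,1,2).astype(float),K,np.array([d["k1"],0,0,0.])).reshape(H,W,2)
    c=np.stack([p[...,0]*z,-p[...,1]*z,-z],-1)
    w=c@d["attitude"].T+d["eye"]; w[z==0]=np.nan
    return w
def ray(d,u,v,h):
    K=np.array([[d["fx"],0,d["cx"]],[0,d["fy"],d["cy"]],[0,0,1]])
    p=cv2.undistortPoints(np.array([[[u,v]]],float),K,np.array([d["k1"],0,0,0.])).ravel()
    k=d["attitude"]@np.array([p[0],-p[1],-1]);e=d["eye"]
    return e+k*(h-e[2])/k[2]
def proj(d,P):
    P=np.atleast_2d(P);c=(P-d["eye"])@d["attitude"]
    x=c[:,0]/-c[:,2];y=-c[:,1]/-c[:,2];f=1+d["k1"]*(x*x+y*y)
    return np.stack([d["fx"]*x*f+d["cx"],d["fy"]*y*f+d["cy"]],-1)
E
python3 - <<'E'
from h import *
from scipy.ndimage import label
for n,cp,sp in(("side",(246,251),(249,155)),("top",(183,194),(312,175))):
    d=r.snapshot(n);w=cloud(d)
    a=w[cp[1],cp[0]];print(n,"cap px",a,"spig px",w[sp[1],sp[0]],ray(d,*cp,.044))
    m=(np.linalg.norm(w[...,:2]-a[:2],axis=-1)<.045)&(w[...,2]>.0385)&(w[...,2]<.055)
    P=w[m];print(len(P),P.mean(0),cv2.minEnclosingCircle(P[:,:2].astype(np.float32)),np.median(P[:,2]))
    b=ray(d,*sp,.066)
    m=(np.linalg.norm(w[...,:2]-b[:2],axis=-1)<.03)&(w[...,2]>.052)
    P=w[m];print(len(P),P.mean(0),P[:,2].max(),cv2.minEnclosingCircle(P[:,:2].astype(np.float32)))
    # table objects
    for lo,hi in((.012,.2),):
        m=(w[...,2]>lo)&(w[...,2]<hi);l,k=label(m)
        for i in range(1,k+1):
            Q=w[l==i]
            if len(Q)>25: print(i,len(Q),np.round(Q.mean(0),3),np.round(Q.min(0),3),np.round(Q.max(0),3))
E
```

```text
side cap px [0.49943539 0.23951541 0.04446091] spig px [ 0.55780444 -0.18857645  0.05741077] [0.49951776 0.23908176 0.044     ]
212 [0.50150827 0.24058275 0.04443059] ((0.5014387965202332, 0.2388658970594406), 0.02633918635547161) 0.04468967548259495
29 [ 0.5585314  -0.19058299  0.05977809] 0.0673592402828247 ((0.5590815544128418, -0.1941380798816681), 0.012431896291673183)
1 445 [ 1.875 -1.379  0.129] [ 1.858 -1.82   0.012] [ 1.891 -0.959  0.2  ]
6 8090 [ 0.17  -1.378  0.099] [-0.38  -1.854  0.012] [ 1.743 -1.212  0.2  ]
20 4986 [ 1.429 -0.596  0.106] [ 1.33  -1.04   0.012] [ 1.648 -0.469  0.2  ]
46 2857 [ 0.503 -0.602  0.12 ] [ 0.387 -0.786  0.012] [ 0.654 -0.534  0.2  ]
123 2555 [ 0.219 -0.659  0.094] [ 0.099 -0.847  0.012] [ 0.338 -0.558  0.139]
133 290 [ 0.746 -0.464  0.022] [ 0.687 -0.55   0.012] [ 0.803 -0.387  0.036]
137 3316 [ 0.86  -0.117  0.083] [ 0.803 -0.319  0.012] [ 0.944 -0.008  0.124]
138 2438 [ 0.537 -0.234  0.032] [ 0.413 -0.394  0.012] [ 0.665 -0.096  0.072]
145 499 [0.731 0.05  0.054] [0.705 0.012 0.012] [0.763 0.074 0.087]
147 5256 [0.872 0.293 0.054] [0.788 0.0
[... 2218 characters left out ...]
0.266 0.042] [0.566 0.244 0.012] [0.615 0.29  0.053]
447 166 [0.566 0.388 0.042] [0.546 0.369 0.012] [0.591 0.411 0.063]
584 194 [0.503 0.234 0.043] [0.48  0.211 0.012] [0.528 0.258 0.053]
714 187 [0.447 0.152 0.043] [0.425 0.128 0.013] [0.471 0.177 0.054]
815 62 [0.378 0.358 0.02 ] [0.36  0.342 0.014] [0.397 0.379 0.03 ]
827 242 [ 0.294 -0.39   0.024] [ 0.25  -0.429  0.012] [ 0.361 -0.349  0.037]
832 4551 [ 0.219 -0.675  0.117] [ 0.1   -0.786  0.012] [ 0.341 -0.568  0.142]
857 344 [ 0.094 -0.023  0.041] [ 0.045 -0.107  0.012] [0.117 0.054 0.2  ]
864 435 [0.022 0.085 0.026] [-0.061  0.052  0.012] [0.098 0.115 0.196]
879 311 [-0.011 -0.094  0.021] [-0.085 -0.116  0.012] [ 0.051 -0.074  0.092]
```

The crop shows the bright cap with orange band and dark window at about (200,150) (upper left). Turquoise, purple and the yellow-banded motor are clearly others. The spigot and its brass pins are on the chassis at side (248,157). Cap is near (0.502, 0.237), spigot near (0.560,-0.194). I grasp with the jaws along about 130° to clear the neighbours.

```bash
cat > go.py <<'E'
import sys
from h import *
s=r.read_state();R=s["orientation"]
def to(x,y,z,yang):
    d=np.array([x,y,z])-s["tcp_pos"];b=R.T@d*1000
    a=np.degrees(np.arctan2(R[1,1],R[0,1]))
    dz=-((yang-a+180)%360-180)
    # tilt
    t=np.cross(R[:,2],[0,0,-1]);print("t",round(s["t"],2),"q",np.round(s["q"],0),"tcp",np.round(s["tcp_pos"],4),"yang",round(a,1))
    print("shift mm",np.round(b,1),"turn z",round(dz,1),"tilt",np.round(np.degrees(R.T@t),2),"F",np.round(s["force"],1),"T",np.round(s["torque"],2),"gap",round(s["finger_gap"]*1000,1))
to(*map(float,sys.argv[1:]))
E
python3 -m crank '[[[44,31,0,0,0,0,87],[44,31,0,0,0,0,87],[44,31,0,0,0,0,87],[44,31,0,0,0,0,87],[44,31,0,0,0,0,87],[44,31,0,0,0,0,87],[44,31,0,0,0,0,87],[44,31,0,0,0,0,87]]]'
python3 go.py .502 .237 .2 130
```

```text
t: 1.2
tcp_pos: [0.5018, 0.2329, 0.2249]
orientation: [[0.912, -0.411, -0.0], [-0.411, -0.912, -0.003], [0.001, 0.003, -1.0]]
force: [1.4, 0.4, -0.2]
finger_gap: 0.0871
t 1.2 q [ 45.   9. -15.   0. -66.  20.] tcp [0.5018 0.2329 0.2249] yang -114.3
shift mm [-1.6 -3.9 24.9] turn z 115.7 tilt [ 0.15 -0.04 -0.  ] F [ 1.4  0.4 -0.2] T [ 0.12 -0.09  0.06] gap 87.1
```

```bash

python3 -m crank '[[[0,-2,0,0,0,-10,87],[0,0,0,0,0,-10,87],[0,0,0,0,0,-10,87],[0,0,0,0,0,-10,87],[0,0,0,0,0,-10,87],[0,0,0,0,0,-10,87],[0,0,0,0,0,-5,87],[0,0,0,0,0,0,87]]]'
python3 go.py .502 .237 .1 -50
python3 - <<'E'
from h import *
o=[]
for n,p in(("side",(246,256)),("top",(183,194))):
    d=r.snapshot(n);i=d["image"];c=i[p[1]-60:p[1]+60,p[0]-70:p[0]+70];o.append(cv2.resize(c,None,fx=2.8,fy=2.8,interpolation=2))
cv2.imwrite("pics/pre.png",np.hstack(o))
E
```

```text
t: 2.2
tcp_pos: [0.5038, 0.2293, 0.224]
orientation: [[0.739, 0.674, -0.002], [0.674, -0.739, -0.004], [-0.004, 0.001, -1.0]]
force: [0.3, -0.4, -0.5]
finger_gap: 0.0869
t 2.2 q [ 45.   9. -15.   0. -66.  88.] tcp [0.5038 0.2293 0.224 ] yang -47.6
shift mm [  4.4  -7.  124. ] turn z 2.4 tilt [0.07 0.24 0.  ] F [ 0.3 -0.4 -0.5] T [-0.08 -0.07 -0.05] gap 86.9
```

View pics/pre.png

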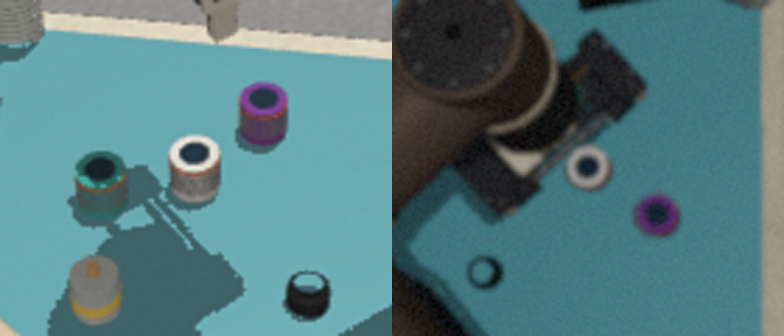

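```bash

python3 -m crank '[[[1,-2,40,0,0,2,87],[2,-3,40,0,0,0,87],[1,-2,40,0,0,0,87],[0,0,30,0,0,0,87],[0,0,0,0,0,0,87]]]'
python3 go.py .503 .237 .008 -50
python3 - <<'E'
from h import *
o=[]
for n,p in(("side",(246,236)),("top",(183,194))):
    d=r.snapshot(n);i=d["image"];c=i[p[1]-60:p[1]+60,p[0]-70:p[0]+70];o.append(cv2.resize(c,None,fx=2.8,fy=2.8,interpolation=2))
cv2.imwrite("pics/pre2.png",np.hstack(o))
E
```

```text
t: 2.92
tcp_pos: [0.5031, 0.2377, 0.0715]
orientation: [[0.769, 0.639, 0.001], [0.639, -0.769, -0.002], [-0.0, 0.002, -1.0]]
force: [-0.4, 0.1, 0.8]
finger_gap: 0.087
t 2.92 q [ 46.  18. -26.   0. -46.  84.] tcp [0.5031 0.2377 0.0715] yang -50.3
shift mm [-0.5  0.3 63.5] turn z -0.3 tilt [ 0.1   0.03 -0.  ] F [-0.4  0.1  0.8] T [-0.09 -0.    0.  ] gap 87.0
```

View pics/pre2.png

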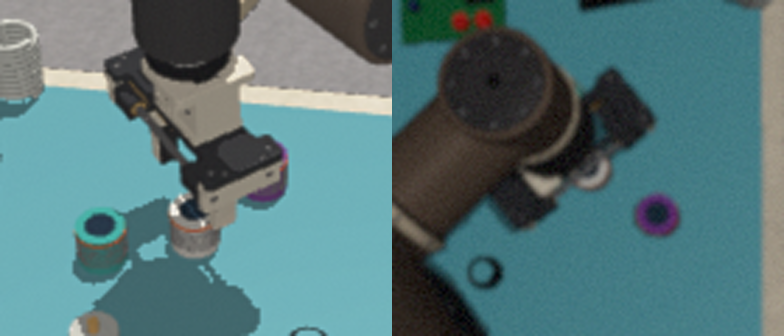

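The gripper straddles the cap (left panel about (190,230)), and the turquoise and purple caps are clear of the fingers. Now I descend and close.

```bash

python3 -m crank '[[[0,0,25,0,0,0,87],[0,0,20,0,0,0,87],[0,0,14,0,0,0,87],[0,0,4,0,0,0,87],[0,0,0,0,0,0,87]]]'
python3 go.py .503 .237 .008 -50

```

```text
t: 3.65
tcp_pos: [0.5102, 0.2434, 0.0176]
orientation: [[0.769, 0.639, 0.015], [0.639, -0.769, 0.01], [0.018, 0.002, -1.0]]
force: [-0.2, -0.0, -0.6]
finger_gap: 0.0867
t 3.65 q [ 45.  23. -28.   0. -38.  84.] tcp [0.5102 0.2434 0.0176] yang -50.3
shift mm [-9.8  0.3  9.4] turn z -0.3 tilt [ 0.11 -1.04 -0.  ] F [-0.2 -0.  -0.6] T [-0.08 -0.03 -0.04] gap 86.7
```

```bash

python3 -m crank '[[[-5,0,0,0,-0.5,0,87],[-5,0,0,0,-0.5,0,87],[0,0,0,0,0,0,87]]]'
python3 go.py .503 .237 .008 -50

```

```text
t: 4.03
tcp_pos: [0.5026, 0.2371, 0.0191]
orientation: [[0.769, 0.639, 0.002], [0.639, -0.769, -0.0], [0.002, 0.002, -1.0]]
force: [-0.1, 0.1, 0.2]
finger_gap: 0.0874
t 4.03 q [ 46.  22. -29.   0. -39.  84.] tcp [0.5026 0.2371 0.0191] yang -50.3
shift mm [ 0.3  0.3 11.1] turn z -0.3 tilt [ 0.1  -0.09  0.  ] F [-0.1  0.1  0.2] T [-0.08 -0.05  0.03] gap 87.4
```

```bash

python3 -m crank '[[[0,0,4,0,0,0,87],[0,0,4,0,0,0,87],[0,0,3,0,0,0,87],[0,0,0,0,0,0,87]]]'
python3 go.py .503 .237 .008 -50

```

```text
t: 4.53
tcp_pos: [0.5026, 0.2371, 0.0072]
orientation: [[0.769, 0.639, 0.002], [0.639, -0.769, -0.0], [0.002, 0.002, -1.0]]
force: [-0.1, 1.3, 0.2]
finger_gap: 0.0868
t 4.53 q [ 46.  23. -29.   0. -38.  84.] tcp [0.5026 0.2371 0.0072] yang -50.3
shift mm [ 0.2  0.3 -0.8] turn z -0.3 tilt [ 0.11 -0.09 -0.  ] F [-0.1  1.3  0.2] T [-0.07 -0.07  0.03] gap 86.8
```

```bash

python3 -m crank '[[[0,0,-1,0,0,0,40],[0,0,0,0,0,0,40],[0,0,0,0,0,0,40],[0,0,0,0,0,0,40],[0,0,0,0,0,0,40],[0,0,0,0,0,0,40]]]'
python3 go.py .503 .237 .008 -50

```

```text
t: 5.28
tcp_pos: [0.5028, 0.2372, 0.0085]
orientation: [[0.769, 0.639, 0.003], [0.639, -0.769, -0.0], [0.002, 0.002, -1.0]]
force: [0.1, 0.6, -0.5]
finger_gap: 0.0473
t 5.28 q [ 46.  23. -29.   0. -38.  84.] tcp [0.5028 0.2372 0.0085] yang -50.3
shift mm [0.  0.3 0.5] turn z -0.3 tilt [ 0.11 -0.12  0.  ] F [ 0.1  0.6 -0.5] T [-0.11 -0.12 -0.03] gap 47.3
```

```bash

python3 -m crank '[[[0,0,-5,0,0,0,30],[0,0,-15,0,0,0,30],[0,0,-25,0,0,0,30],[0,0,-30,0,0,0,30],[0,0,-30,0,0,0,30],[0,0,-30,0,0,0,30],[0,0,-15,0,0,0,30],[0,0,0,0,0,0,30]]]'
python3 go.py .560 -.194 .14 -50
python3 - <<'E'
from h import *
o=[]
for n,p in(("side",(246,226)),("top",(183,194))):
    d=r.snapshot(n);i=d["image"];c=i[p[1]-60:p[1]+60,p[0]-70:p[0]+70];o.append(cv2.resize(c,None,fx=2.8,fy=2.8,interpolation=2))
cv2.imwrite("pics/lift.png",np.hstack(o))
E
```

```text
t: 6.28
tcp_pos: [0.5022, 0.237, 0.1699]
orientation: [[0.769, 0.639, 0.005], [0.639, -0.769, 0.002], [0.006, 0.002, -1.0]]
force: [0.1, 0.6, -1.3]
finger_gap: 0.0477
t 6.28 q [ 46.  12. -20.   0. -58.  84.] tcp [0.5022 0.237  0.1699] yang -50.3
shift mm [-231.3  368.3   29.3] turn z -0.3 tilt [ 0.1  -0.33  0.  ] F [ 0.1  0.6 -1.3] T [-0.07 -0.07  0.04] gap 47.7
```

View pics/lift.png

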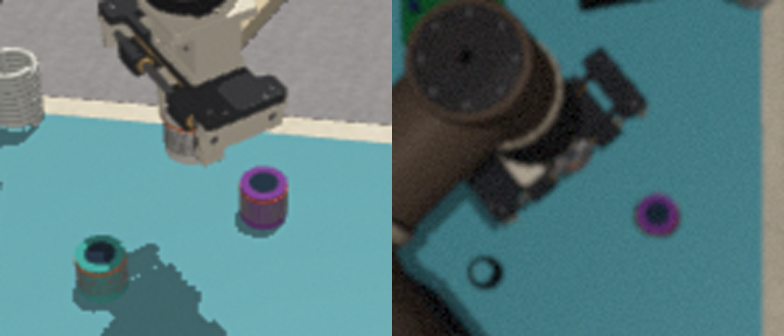

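The cap is held between the fingers (left panel about (185,140)). Now I carry it to the spigot.

```bash

python3 -m crank '[[[-15,24,0,0,0,0,30],[-24,38,0,0,0,0,30],[-24,38,0,0,0,0,30],[-24,38,0,0,0,0,30],[-24,38,0,0,0,0,30],[-24,38,0,0,0,0,30],[-24,38,0,0,0,0,30],[-24,38,0,0,0,0,30],[-24,38,0,0,0,0,30],[-12,20,0,0,0,0,30],[0,0,0,0,0,0,30]]]'
python3 go.py .560 -.194 .14 -50

```

```text
t: 7.75
tcp_pos: [0.5503, -0.1848, 0.1565]
orientation: [[0.768, 0.64, -0.017], [0.64, -0.768, -0.004], [-0.016, -0.008, -1.0]]
force: [-0.5, -0.4, -1.4]
finger_gap: 0.0473
t 7.75 q [  1.  15. -16.   0. -59. 129.] tcp [ 0.5503 -0.1848  0.1565] yang -50.2
shift mm [ 1.8 13.4 16.3] turn z -0.2 tilt [-0.46  0.89  0.  ] F [-0.5 -0.4 -1.4] T [ 0.01 -0.14  0.02] gap 47.3
```

```bash

python3 -m crank '[[[1,7,12,-0.4,0.5,0,30],[1,6,12,0,0.4,0,30],[0,0,10,0,0,0,30],[0,0,0,0,0,0,30]]]'
python3 go.py .560 -.194 .12 -50
python3 - <<'E'
from h import *
o=[]
for n,p in(("side",(249,145)),("top",(312,175))):
    d=r.snapshot(n);i=d["image"];c=i[p[1]-50:p[1]+50,p[0]-50:p[0]+50];o.append(cv2.resize(c,None,fx=4,fy=4,interpolation=2))
cv2.imwrite("pics/hov.png",np.hstack(o))
E
```

```text
t: 8.25
tcp_pos: [0.5591, -0.192, 0.1177]
orientation: [[0.767, 0.641, -0.003], [0.641, -0.767, 0.002], [-0.001, -0.004, -1.0]]
force: [0.1, 0.8, -1.3]
finger_gap: 0.0479
t 8.25 q [ -0.  18. -18.  -0. -54. 130.] tcp [ 0.5591 -0.192   0.1177] yang -50.1
shift mm [-0.6  2.1 -2.3] turn z -0.1 tilt [-0.21  0.07 -0.  ] F [ 0.1  0.8 -1.3] T [-0.07 -0.02  0.01] gap 47.9
```

View pics/hov.png

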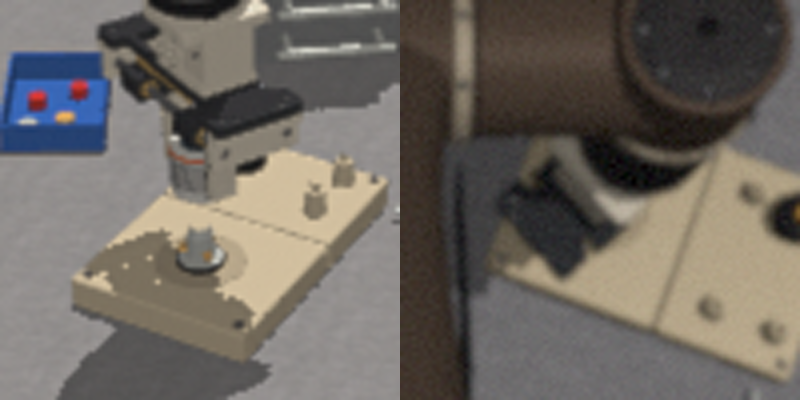

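```bash
cat > ov.py <<'E'
from h import *
import sys
def circ(x,y,z,rr): 
    t=np.linspace(0,2*np.pi,60);return np.stack([x+rr*np.cos(t),y+rr*np.sin(t),0*t+z],-1)
S=10;o=[]
for n,f,p in(("side","pics/side0.png",(249,157)),("top","pics/top0.png",(312,175))):
    d=r.snapshot(n);i=cv2.imread(f);c=i[p[1]-19:p[1]+19,p[0]-19:p[0]+19];c=cv2.resize(c,None,fx=S,fy=S,interpolation=2)
    c2=c.copy()
    for (z,rr,col) in((.035,.0215,(0,0,255)),(.066,.007,(255,0,0)),(.058,.012,(0,255,0))):
        q=proj(d,circ(float(sys.argv[1]),float(sys.argv[2]),z,rr));q=((q-[p[0]-19,p[1]-19]+.5)*S).astype(int)
        cv2.polylines(c2,[q],True,col,1)
    o.append(np.vstack([c[:300],c2[:300]]))
cv2.imwrite(sys.argv[3],np.hstack(o))
E
python3 ov.py .560 -.193 pics/ov1.png
```

```text
(no output)
```

View pics/ov1.png

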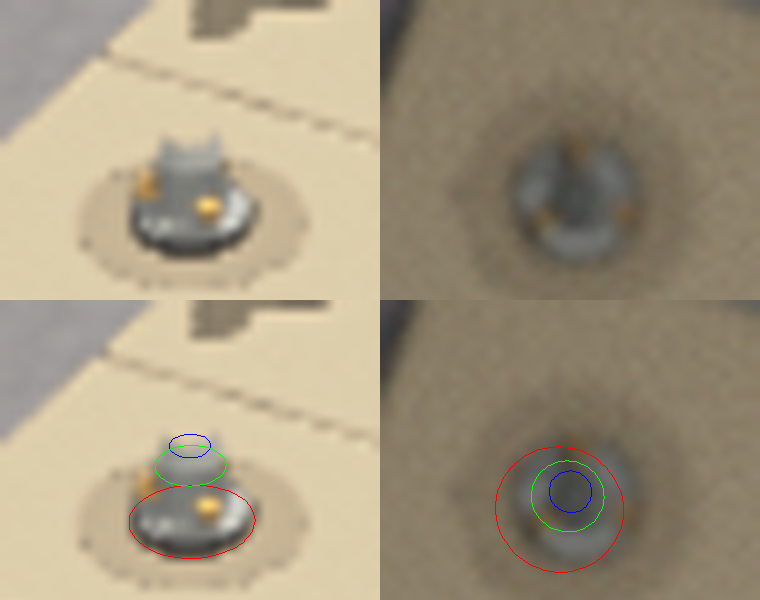

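```bash
cat > ovc.py <<'E'
from h import *
import sys
from ov_ import circ
S=10;o=[]
for n,f,p,xy in(("side","pics/side0.png",(246,256),(float(sys.argv[1]),float(sys.argv[2]))),("top","pics/top0.png",(183,194),(float(sys.argv[3]),float(sys.argv[4])))):
    d=r.snapshot(n);i=cv2.imread(f);c=i[p[1]-19:p[1]+19,p[0]-19:p[0]+19];c=cv2.resize(c,None,fx=S,fy=S,interpolation=2);c=cv2.convertScaleAbs(c,alpha=1.3)
    c2=c.copy()
    for (z,rr,col) in((.0,.024,(0,0,255)),(.044,.024,(255,0,0))):
        q=proj(d,circ(*xy,z,rr));q=((q-[p[0]-19,p[1]-19]+.5)*S).astype(int)
        cv2.polylines(c2,[q],True,col,1)
    o.append(c2)
cv2.imwrite(sys.argv[5],np.hstack(o))
E
cat > ov_.py <<'E'
import numpy as np
def circ(x,y,z,rr): 
    t=np.linspace(0,2*np.pi,60);return np.stack([x+rr*np.cos(t),y+rr*np.sin(t),0*t+z],-1)
E
python3 ovc.py .5028 .2372 .5028 .2372 pics/ovc1.png
python3 ov.py .562 -.198 pics/ov2.png
```

```text
(no output)
```

View pics/ovc1.png

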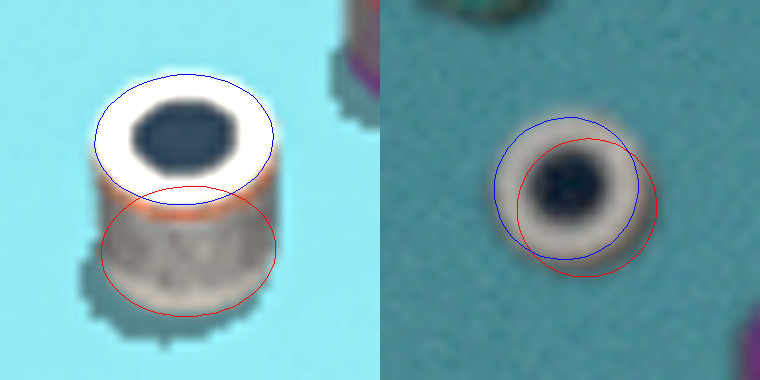

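View pics/ov2.png

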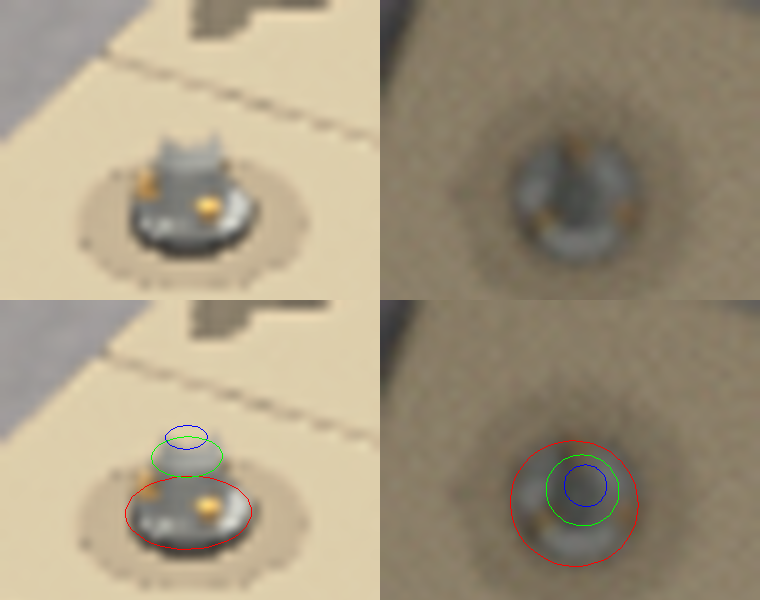

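```bash

python3 -m crank '[[[-1,2,10,0,0,0,30],[-1,2,10,0,0,0,30],[0,0,10,0,0,0,30],[0,0,5,0,0,0,30],[0,0,3,0,0,0,30],[0,0,0,0,0,0,30]]]'
python3 go.py .561 -.1955 .072 -50

```

```text
t: 9.4
tcp_pos: [0.5607, -0.1972, 0.0782]
orientation: [[0.768, 0.641, -0.001], [0.641, -0.768, 0.002], [0.0, -0.002, -1.0]]
force: [0.7, -0.2, -0.5]
finger_gap: 0.048
t 9.4 q [ -1.  21. -20.  -0. -49. 131.] tcp [ 0.5607 -0.1972  0.0782] yang -50.1
shift mm [ 1.3 -1.1  6.2] turn z -0.1 tilt [-0.13 -0.01  0.  ] F [ 0.7 -0.2 -0.5] T [-0.11 -0.09  0.03] gap 48.0
```

```bash

python3 -m crank '[[[1,-1,2,0,0,0,30],[0,0,2,0,0,0,30],[0,0,2,0,0,0,30],[0,0,0,0,0,0,30]]]'
python3 go.py .561 -.1955 .0665 -50
python3 - <<'E'
from h import *
d=r.snapshot("side");p=(249,145);i=d["image"];c=i[p[1]-30:p[1]+40,p[0]-40:p[0]+40];cv2.imwrite("pics/en.png",cv2.resize(c,None,fx=7,fy=7,interpolation=2))
E
```

```text
t: 9.9
tcp_pos: [0.5614, -0.1955, 0.0726]
orientation: [[0.767, 0.641, 0.0], [0.641, -0.767, 0.002], [0.001, -0.001, -1.0]]
force: [-0.1, -0.1, -1.4]
finger_gap: 0.0474
t 9.9 q [ -0.  21. -21.  -0. -48. 130.] tcp [ 0.5614 -0.1955  0.0726] yang -50.1
shift mm [-0.3 -0.3  6.1] turn z -0.1 tilt [-0.07 -0.07  0.  ] F [-0.1 -0.1 -1.4] T [-0.06 -0.05 -0.07] gap 47.4
```

View pics/en.png

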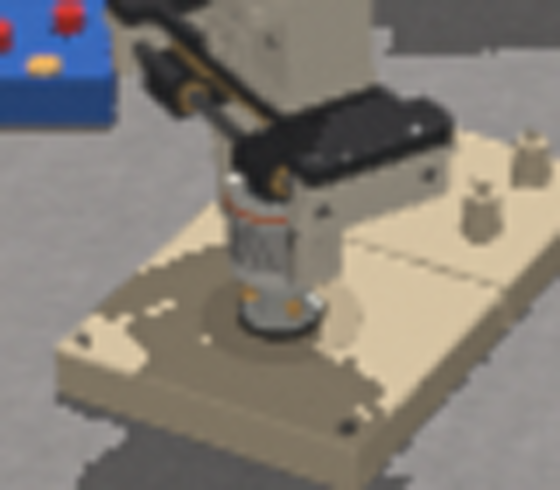

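The cap hangs just over the spigot: its left edge is at crop (230,250), the washer spans (240–320,315), and there is no contact force. I descend in small steps, watching the force.

```bash

python3 -m crank '[[[0,0,2,0,0,0,30],[0,0,2,0,0,0,30],[0,0,1,0,0,0,30]]]'
python3 -m crank '[[[0,0,2,0,0,0,30],[0,0,1,0,0,0,30]]]'
python3 go.py .561 -.1955 .0555 -50

```

```text
t: 10.32
tcp_pos: [0.5618, -0.1957, 0.0678]
orientation: [[0.767, 0.641, 0.001], [0.641, -0.767, 0.001], [0.002, -0.0, -1.0]]
force: [0.5, -0.6, 0.0]
finger_gap: 0.0476
t: 10.58
tcp_pos: [0.5627, -0.1964, 0.0654]
orientation: [[0.767, 0.642, 0.003], [0.642, -0.767, 0.0], [0.002, 0.002, -1.0]]
force: [-0.2, -2.3, 1.3]
finger_gap: 0.0478
t 10.57 q [ -0.  22. -21.  -0. -47. 130.] tcp [ 0.5627 -0.1964  0.0654] yang -50.1
shift mm [-0.8 -1.8  9.9] turn z -0.1 tilt [ 0.09 -0.14 -0.  ] F [-0.2 -2.3  1.3] T [-0.98  0.09 -0.04] gap 47.8
```

```bash

python3 -m crank '[[[0,0.8,1,0,0,0,30],[0,0,1,0,0,0,30]]]'
python3 go.py .561 -.1955 .0555 -50
python3 -m crank '[[[0,0,2,0,0,0,30],[0,0,1,0,0,0,30]]]'
python3 go.py .561 -.1955 .0555 -50

```

```text
t: 10.82
tcp_pos: [0.5625, -0.1968, 0.0628]
orientation: [[0.767, 0.641, 0.001], [0.641, -0.767, 0.001], [0.002, 0.0, -1.0]]
force: [0.5, -1.0, -0.5]
finger_gap: 0.0476
t 10.82 q [ -1.  22. -21.  -0. -47. 130.] tcp [ 0.5625 -0.1968  0.0628] yang -50.1
shift mm [-0.3 -2.   7.3] turn z -0.1 tilt [ 0.01 -0.1   0.  ] F [ 0.5 -1.  -0.5] T [-0.48 -0.14 -0.02] gap 47.6
t: 11.08
tcp_pos: [0.5625, -0.1969, 0.0595]
orientation: [[0.767, 0.641, 0.001], [0.641, -0.767, 0.001], [0.002, 0.0, -1.0]]
force: [-0.9, -0.3, 0.3]
finger_gap: 0.0475
t 11.07 q [ -1.  22. -21.  -0. -47. 130.] tcp [ 0.5625 -0.1969  0.0595] yang -50.1
shift mm [-0.3 -2.   4. ] turn z -0.1 tilt [ 0.02 -0.1  -0.  ] F [-0.9 -0.3  0.3] T [-0.66 -0.03 -0.05] gap 47.5
```

```bash

python3 -m crank '[[[0,0.3,2,0,0,0,30],[0,0,2,0,0,0,30]]]'
python3 go.py .561 -.1955 .0555 -50
python3 -m crank '[[[0,0,1,0,0,0,30],[0,0,1,0,0,0,30]]]'
python3 go.py .561 -.1955 .0555 -50

```

```text
t: 11.32
tcp_pos: [0.5625, -0.197, 0.0551]
orientation: [[0.767, 0.641, 0.001], [0.641, -0.767, 0.001], [0.001, -0.0, -1.0]]
force: [-1.3, -0.3, 8.9]
finger_gap: 0.0476
t 11.32 q [ -1.  22. -21.  -0. -46. 131.] tcp [ 0.5625 -0.197   0.0551] yang -50.1
shift mm [-0.2 -2.1 -0.4] turn z -0.1 tilt [-0.01 -0.09  0.  ] F [-1.3 -0.3  8.9] T [-0.02  0.61 -0.02] gap 47.6
t: 11.58
tcp_pos: [0.5627, -0.197, 0.0547]
orientation: [[0.767, 0.642, 0.002], [0.642, -0.767, 0.0], [0.001, 0.001, -1.0]]
force: [-4.0, 1.4, 10.5]
finger_gap: 0.0477
t 11.57 q [ -1.  23. -21.  -0. -46. 130.] tcp [ 0.5627 -0.197   0.0547] yang -50.1
shift mm [-0.3 -2.3 -0.8] turn z -0.1 tilt [ 0.04 -0.08  0.  ] F [-4.   1.4 10.5] T [ 0.42  1.52 -0.03] gap 47.7
```

```bash

python3 -m crank '[[[-0.3,0,0.5,0,0,4,30],[0,0,0.8,0,0,4,30],[0,0,0.8,0,0,4,30],[0,0,0.8,0,0,4,30],[0,0,0.8,0,0,4,30],[0,0,0.8,0,0,4,30]]]'
python3 go.py .561 -.1955 .0555 -50

```

```text
t: 12.32
tcp_pos: [0.5627, -0.1987, 0.0553]
orientation: [[0.964, 0.266, 0.003], [0.266, -0.964, -0.003], [0.002, 0.004, -1.0]]
force: [-2.8, -0.2, 7.8]
finger_gap: 0.0475
t 12.32 q [ -1.  22. -22.   0. -46. 106.] tcp [ 0.5627 -0.1987  0.0553] yang -74.6
shift mm [-0.8 -3.5 -0.3] turn z -24.6 tilt [ 0.2  -0.12 -0.  ] F [-2.8 -0.2  7.8] T [-0.12  1.02  0.1 ] gap 47.5
```

```bash

python3 -m crank '[[[0,0,0.8,0,0,4,30],[0,0,0.8,0,0,4,30],[0,0,0.8,0,0,4,30],[0,0,0.8,0,0,4,30],[0,0,0.8,0,0,4,30],[0,0,0.8,0,0,4,30]]]'
python3 go.py .561 -.1955 .0555 -50
python3 - <<'E'
from h import *
d=r.snapshot("side");p=(249,145);i=d["image"];c=i[p[1]-30:p[1]+40,p[0]-40:p[0]+40];cv2.imwrite("pics/en2.png",cv2.resize(c,None,fx=7,fy=7,interpolation=2))
E
```

```text
t: 13.08
tcp_pos: [0.5628, -0.1995, 0.0554]
orientation: [[0.987, -0.161, 0.005], [-0.161, -0.987, -0.005], [0.006, 0.004, -1.0]]
force: [-3.0, 0.3, 8.2]
finger_gap: 0.0475
t 13.07 q [ -1.  22. -22.   0. -46.  81.] tcp [ 0.5628 -0.1995  0.0554] yang -99.2
shift mm [-2.4 -3.7 -0.2] turn z -49.2 tilt [ 0.25 -0.32 -0.  ] F [-3.   0.3  8.2] T [0.16 1.18 0.13] gap 47.5
```

View pics/en2.png

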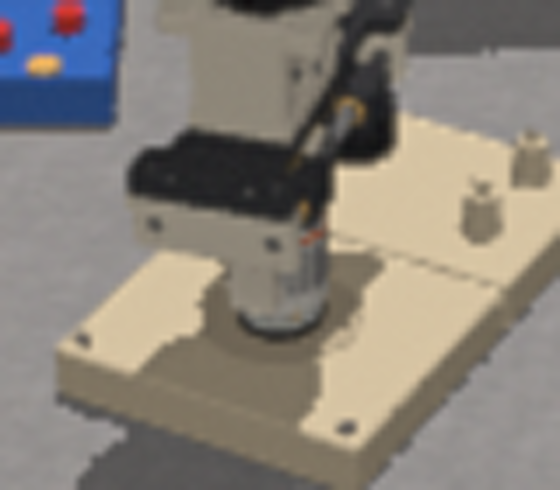

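Cap sits concentric over the washer (crop (280,290)) and is still up on the pins. I keep turning.

```bash

python3 -m crank '[[[-0.3,0,0.8,0,0,4,30],[0,0,0.8,0,0,4,30],[0,0,0.8,0,0,4,30],[0,0,0.8,0,0,4,30],[0,0,0.8,0,0,4,30],[0,0,0.8,0,0,4,30]]]'
python3 go.py .561 -.1955 .0555 -50
python3 -m crank '[[[-0.3,0,0.8,0,0,4,30],[0,0,0.8,0,0,4,30],[0,0,0.8,0,0,4,30],[0,0,0.8,0,0,4,30],[0,0,0.8,0,0,4,30],[0,0,0.8,0,0,4,30]]]'
python3 go.py .561 -.1955 .0555 -50

```

```text
t: 13.88
tcp_pos: [0.5629, -0.1996, 0.0554]
orientation: [[0.828, -0.56, 0.007], [-0.56, -0.828, -0.007], [0.01, 0.002, -1.0]]
force: [-3.1, 0.6, 6.9]
finger_gap: 0.0473
t 13.88 q [ -1.  22. -22.   1. -45.  56.] tcp [ 0.5629 -0.1996  0.0554] yang -124.1
shift mm [-3.9 -2.4 -0.2] turn z -74.1 tilt [ 0.09 -0.55  0.  ] F [-3.1  0.6  6.9] T [0.37 0.94 0.08] gap 47.3
t: 14.62
tcp_pos: [0.5637, -0.2, 0.0554]
orientation: [[0.519, -0.855, 0.01], [-0.854, -0.519, -0.009], [0.013, -0.004, -1.0]]
force: [-3.1, -0.7, 6.2]
finger_gap: 0.0473
t 14.62 q [ -1.  22. -22.   1. -45.  31.] tcp [ 0.5637 -0.2     0.0554] yang -148.7
shift mm [-5.3 -0.  -0.1] turn z -98.7 tilt [-0.24 -0.74  0.  ] F [-3.1 -0.7  6.2] T [-0.15  1.26  0.01] gap 47.3
```

```bash

python3 -m crank '[[[-0.2,0,0.8,-0.2,-0.6,4,30],[0,0,0.8,0,0,4,30],[0,0,0.8,0,0,4,30],[0,0,0.8,0,0,4,30]]]'
python3 go.py .561 -.1955 .0555 -50
python3 -m crank '[[[0,0,0.8,0,0,4,30],[0,0,0.8,0,0,4,30],[0,0,0.8,0,0,4,30],[0,0,0.8,0,0,4,30]]]'
python3 go.py .561 -.1955 .0555 -50

```

```text
t: 15.12
tcp_pos: [0.5634, -0.2004, 0.0553]
orientation: [[0.257, -0.967, 0.002], [-0.967, -0.257, -0.003], [0.003, -0.001, -1.0]]
force: [-1.9, 1.1, 6.4]
finger_gap: 0.0477
t 15.12 q [ -1.  23. -21.   0. -46.  15.] tcp [ 0.5634 -0.2004  0.0553] yang -165.1
shift mm [-5.4  1.  -0.3] turn z -115.1 tilt [-0.08 -0.18  0.  ] F [-1.9  1.1  6.4] T [0.16 0.88 0.11] gap 47.7
t: 15.62
tcp_pos: [0.5627, -0.2001, 0.0543]
orientation: [[-0.028, -1.0, 0.002], [-1.0, 0.028, -0.003], [0.003, -0.002, -1.0]]
force: [-5.3, 1.6, 9.1]
finger_gap: 0.0475
t 15.62 q [ -1.  23. -22.   0. -46.  -1.] tcp [ 0.5627 -0.2001  0.0543] yang 178.4
shift mm [-4.6  1.8 -1.2] turn z -131.6 tilt [-0.1  -0.17  0.  ] F [-5.3  1.6  9.1] T [0.47 1.47 0.22] gap 47.5
```

```bash

python3 -m crank '[[[0,0.5,0.8,0,0,3,30],[0,0,0.8,0,0,0,30]]]'
python3 go.py .561 -.1955 .0555 -50
python3 -m crank '[[[0,0,0.8,0,0,3,30],[0,0,0.8,0,0,3,30]]]'
python3 go.py .561 -.1955 .0555 -50

```

```text
t: 15.88
tcp_pos: [0.5629, -0.2002, 0.0549]
orientation: [[-0.082, -0.997, 0.004], [-0.997, 0.082, -0.004], [0.003, -0.004, -1.0]]
force: [-3.3, 1.1, 8.5]
finger_gap: 0.0479
t 15.88 q [ -1.  22. -22.   0. -46.  -4.] tcp [ 0.5629 -0.2002  0.0549] yang 175.3
shift mm [-4.5  2.3 -0.6] turn z -134.7 tilt [-0.23 -0.19 -0.  ] F [-3.3  1.1  8.5] T [ 0.59  1.13 -0.16] gap 47.9
t: 16.12
tcp_pos: [0.5627, -0.2004, 0.0553]
orientation: [[-0.187, -0.982, 0.004], [-0.982, 0.187, -0.004], [0.004, -0.005, -1.0]]
force: [-3.2, -0.2, 7.3]
finger_gap: 0.0478
t 16.12 q [ -1.  22. -22.   0. -46. -10.] tcp [ 0.5627 -0.2004  0.0553] yang 169.2
shift mm [-4.5  2.6 -0.3] turn z -140.8 tilt [-0.27 -0.21 -0.  ] F [-3.2 -0.2  7.3] T [-0.09  1.3   0.09] gap 47.8
```

```bash

python3 -m crank '[[[0,0.8,0.5,0,0,0,30],[0,0.3,0.5,0,0,0,30]]]'
python3 go.py .562 -.1985 .0555 -50
python3 -m crank '[[[0,0,0.8,0,0,-2,30],[0,-0.1,0.8,0,0,-2,30],[0,0,0.8,0,0,-2,30]]]'
python3 go.py .562 -.1985 .0555 -50

```

```text
t: 16.38
tcp_pos: [0.5626, -0.2004, 0.0554]
orientation: [[-0.187, -0.982, 0.006], [-0.982, 0.187, -0.005], [0.004, -0.007, -1.0]]
force: [-1.2, -0.1, 4.6]
finger_gap: 0.0475
t 16.38 q [ -1.  22. -22.   0. -46. -10.] tcp [ 0.5626 -0.2004  0.0554] yang 169.2
shift mm [-1.7  0.9 -0.1] turn z -140.8 tilt [-0.4  -0.21 -0.  ] F [-1.2 -0.1  4.6] T [ 0.02  0.36 -0.02] gap 47.5
t: 16.75
tcp_pos: [0.563, -0.1999, 0.0551]
orientation: [[-0.078, -0.997, 0.007], [-0.997, 0.078, -0.005], [0.004, -0.008, -1.0]]
force: [-3.1, 2.1, 10.2]
finger_gap: 0.0479
t 16.75 q [ -1.  22. -22.   0. -45.  -4.] tcp [ 0.563  -0.1999  0.0551] yang 175.5
shift mm [-1.3  1.1 -0.5] turn z -134.5 tilt [-0.43 -0.24  0.  ] F [-3.1  2.1 10.2] T [ 1.06  1.08 -0.12] gap 47.9
```

```bash

python3 -m crank '[[[0,0.4,0.6,-0.4,-0.2,-2,30],[0,0,0.8,0,0,0,30]]]'
python3 go.py .562 -.1985 .0555 -50
python3 -m crank '[[[0,0.2,0.6,0,0,-2,30],[0,0,0.8,0,0,0,30]]]'
python3 go.py .562 -.1985 .0555 -50
python3 -m crank '[[[0,0.2,0.6,0,0,-2,30],[0,0,0.8,0,0,0,30]]]'
python3 go.py .562 -.1985 .0555 -50

```

```text
t: 17.0
tcp_pos: [0.5629, -0.1996, 0.0549]
orientation: [[-0.04, -0.999, 0.001], [-0.999, 0.04, -0.001], [0.001, -0.001, -1.0]]
force: [-3.9, -0.1, 10.4]
finger_gap: 0.0475
t 17.0 q [ -1.  23. -21.   0. -46.  -2.] tcp [ 0.5629 -0.1996  0.0549] yang 177.7
shift mm [-1.1  1.  -0.6] turn z -132.3 tilt [-0.07 -0.05  0.  ] F [-3.9 -0.1 10.4] T [ 0.29  1.34 -0.02] gap 47.5
t: 17.25
tcp_pos: [0.563, -0.1993, 0.0545]
orientation: [[-0.002, -1.0, 0.002], [-1.0, 0.002, -0.001], [0.001, -0.002, -1.0]]
force: [-2.9, 0.8, 9.2]
finger_gap: 0.0476
t 17.25 q [ -1.  23. -21.   0. -46.   1.] tcp [ 0.563  -0.1993  0.0545] yang 179.9
shift mm [-0.8  1.  -1. ] turn z -130.1 tilt [-0.11 -0.04 -0.  ] F [-2.9  0.8  9.2] T [0.53 1.   0.11] gap 47.6
t: 17.5
tcp_pos: [0.5622, -0.1989, 0.0523]
orientation: [[0.035, -0.999, 0.001], [-0.999, -0.035, -0.0], [0.0, -0.001, -1.0]]
force: [-0.0, 0.3, -1.0]
finger_gap: 0.0478
t 17.5 q [ -1.  23. -22.   0. -46.   3.] tcp [ 0.5622 -0.1989  0.0523] yang -178.0
shift mm [-0.4  0.2 -3.2] turn z -128.0 tilt [-0.05 -0.    0.  ] F [-0.   0.3 -1. ] T [ 0.08 -0.05  0.  ] gap 47.8
```

It dropped: z fell past the pins to 0.0523 and the force vanished. I go on down to the washer.

```bash

python3 -m crank '[[[0,0,2,0,0,0,30],[0,0,2,0,0,0,30],[0,0,2,0,0,0,30]]]'
python3 go.py .562 -.1985 .0435 -178

```

```text
t: 17.88
tcp_pos: [0.5617, -0.1988, 0.0449]
orientation: [[0.035, -0.999, -0.001], [-0.999, -0.035, 0.0], [-0.0, 0.001, -1.0]]
force: [-0.2, -0.5, -0.9]
finger_gap: 0.0477
t 17.88 q [ -1.  23. -22.  -0. -45.   3.] tcp [ 0.5617 -0.1988  0.0449] yang -178.0
shift mm [-0.2 -0.3  1.4] turn z -0.0 tilt [0.03 0.02 0.  ] F [-0.2 -0.5 -0.9] T [ 0.06 -0.01 -0.01] gap 47.7
```

Freely in the keyways. Next I push against the washer.

```bash

python3 -m crank '[[[0,0,1.5,0,0,0,30],[0,0,1.5,0,0,0,30]]]'
python3 -m crank '[[[0,0,2,0,0,0,30],[0,0,2,0,0,0,30]]]'
python3 -m crank '[[[0,0,2,0,0,0,30],[0,0,2,0,0,0,30]]]'
python3 go.py .562 -.1985 .0385 -178

```

```text
t: 18.12
tcp_pos: [0.5617, -0.1987, 0.0421]
orientation: [[0.035, -0.999, -0.001], [-0.999, -0.035, 0.0], [-0.0, 0.001, -1.0]]
force: [-1.9, 2.4, 7.0]
finger_gap: 0.0476
t: 18.38
tcp_pos: [0.5617, -0.1988, 0.0396]
orientation: [[0.035, -0.999, -0.0], [-0.999, -0.035, -0.0], [0.0, 0.0, -1.0]]
force: [-3.8, 1.9, 9.2]
finger_gap: 0.0477
t: 18.62
tcp_pos: [0.5617, -0.1988, 0.0384]
orientation: [[0.036, -0.999, 0.0], [-0.999, -0.036, -0.001], [0.001, -0.0, -1.0]]
force: [-8.8, 5.0, 23.6]
finger_gap: 0.0476
t 18.62 q [ -1.  24. -22.   0. -44.   3.] tcp [ 0.5617 -0.1988  0.0384] yang -177.9
shift mm [-0.2 -0.3 -0.1] turn z 0.1 tilt [-0.01 -0.05  0.  ] F [-8.8  5.  23.6] T [ 2.    3.   -0.09] gap 47.6
```

```bash

python3 -m crank '[[[-0.3,0.5,1.5,0,0,0,30],[0,0.2,1.5,0,0,0,30]]]'
python3 - <<'E'
from h import *
for k in range(6):
    d=r.snapshot("side")
    s=r.read_state();print(round(s["t"],2),np.round(s["tcp_pos"],4),np.round(s["force"],1),round(s["finger_gap"]*1000,1))
p=(249,145);i=d["image"];c=i[p[1]-30:p[1]+40,p[0]-40:p[0]+40];cv2.imwrite("pics/end.png",cv2.resize(c,None,fx=7,fy=7,interpolation=2))
d=r.snapshot("top");cv2.imwrite("pics/endtop.png",d["image"])
E
```

```text
t: 18.88
tcp_pos: [0.5616, -0.1988, 0.0385]
orientation: [[0.037, -0.999, 0.002], [-0.999, -0.037, -0.002], [0.002, -0.002, -1.0]]
force: [-4.5, 3.9, 12.0]
finger_gap: 0.0478
18.93 [ 0.5617 -0.1988  0.0384] [-4.3  2.4 12.3] 47.9
18.98 [ 0.5617 -0.1988  0.0384] [-3.7  2.9 11.3] 47.4
19.02 [ 0.5617 -0.1988  0.0385] [-3.8  2.9 11.5] 47.7
19.07 [ 0.5617 -0.1988  0.0385] [-4.5  1.6 12.2] 47.5
19.12 [ 0.5617 -0.1988  0.0385] [-3.3  3.4 12.8] 48.2
19.18 [ 0.5616 -0.1987  0.0384] [-4.6  2.  11.7] 47.8
```

View pics/end.png

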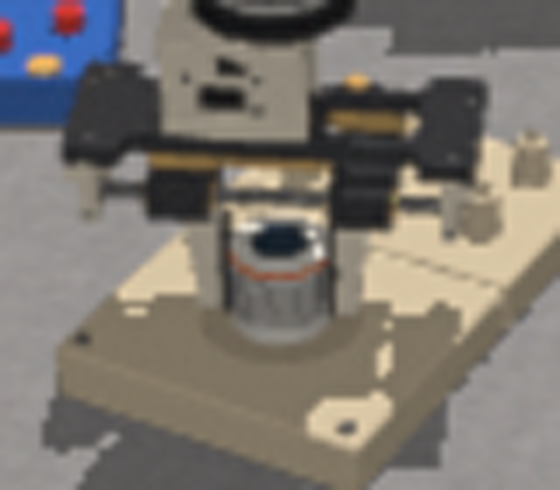

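View pics/endtop.png

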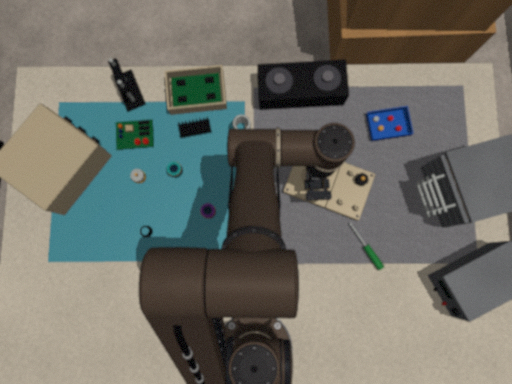

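The side view shows the cap down on the deck (crop base (280,340), washer no longer visible). The top view shows the other parts where they were. I raise the push a little for margin.

```bash

python3 -m crank '[[[0,0,2,0,0,0,30],[0,0.2,2.2,0,0,0,30]]]'
python3 - <<'E'
from h import *
for k in range(5):
    d=r.snapshot("side")
    s=r.read_state();print(round(s["t"],2),np.round(s["tcp_pos"],4),np.round(s["force"],1),round(s["finger_gap"]*1000,1),np.round(s["orientation"][:,2],3))
if s["force"][2]>12: r.job_done();print("done")
E
```

```text
t: 19.48
tcp_pos: [0.5617, -0.1988, 0.0384]
orientation: [[0.038, -0.999, 0.004], [-0.999, -0.038, -0.003], [0.003, -0.004, -1.0]]
force: [-6.9, 5.2, 20.8]
finger_gap: 0.0475
19.52 [ 0.5617 -0.1988  0.0384] [-6.5  4.  19.7] 47.8 [ 0.004 -0.003 -1.   ]
19.57 [ 0.5617 -0.1988  0.0384] [-5.8  3.8 19.3] 47.6 [ 0.004 -0.003 -1.   ]
19.62 [ 0.5617 -0.1988  0.0384] [-6.3  4.8 20.1] 47.8 [ 0.004 -0.003 -1.   ]
19.68 [ 0.5617 -0.1988  0.0384] [-6.5  5.3 20.2] 48.0 [ 0.004 -0.003 -1.   ]
19.73 [ 0.5617 -0.1988  0.0384] [-6.3  3.6 20.1] 47.9 [ 0.004 -0.003 -1.   ]
the job is handed in; nothing more can be done
done
```

I gripped the aluminium cap, put it over the spigot, turned it until it dropped over the pins, and pushed it home. I handed the job in at 19.7 s with the gripper still holding it down.

- **Seated:** in the last checks the tool sat still at z = 0.0384 m, against about 0.0385 m expected for fully home. The push was a steady 20 N and the tool was upright within about 0.3°. The side picture shows the cap on the deck.
- **Other parts:** in the top picture the board, heat sink, motor, plug and driver look where they were; I did not measure them. The arm partly covers the coil there, so I could not fully check it, but the arm passed well clear of it.

**What disagreed:**
- The two cameras differed by about 5 mm on the spigot's position. I started midway between them and let the spigot's taper centre the cap.
- The first sweep of about 130°, in 4° steps, went past the fitting position because of side force. It dropped when I turned back in 2° steps after straightening the tilt and easing that force.
- About 6 N of side force along -x and 4 N along +y was still there at the end.

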